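# Square the mounting channel up against the stop bar

### The job

Push the slotted steel mounting channel across the mat, working on one end and then the other as needed, until it lies flush and parallel against the long face of the aluminium stop bar beside it, anywhere along the bar without hanging over its ends. Keep it flat on the bench (do not lift it), and leave the blue wiring duct on the other side where it lies.

Things in the scene. Friction and masses are not known exactly. Their poses are not given: they have to be found in the camera images.
- stop_bar: Fixed aluminium profile, 300 mm long, 30 wide, 30 high, in the middle of a thin dark green mat. Origin: centre of its underside, on the bench; x along its length (roughly away from the robot, within 15 degrees), z up; its long faces are 15 mm either side of the origin in y. A 20 mm high block lies past its far end; a screwdriver and a 25 mm high tray lie some 280 mm or more to its sides.
- channel: The part to push: bare grey steel channel, 220 mm long, 40 wide, 20 high, loose, open side up, dark slots in its floor; 0.22 to 0.45 kg, slides freely. Origin: centre of its underside; x along its length, y across, z up. Starts on either side of the bar, askew up to 23 degrees, its centre 95 to 130 mm from the bar's centre line. When flush, its centre line is 35 mm from the bar's.
- duct: Bystander on the opposite side of the stop bar: bright blue plastic wiring duct with comb-like sides, open at the top, 220 mm long, 40 wide, 30 high, loose. Origin: centre of its underside; x along its length, z up. Not to be moved.
There are look-alikes about, which are no part of the job. Of the things that look like the channel, the larger one is meant.

How it is judged:
By the outcome, as a careful person would: the job done as asked, in the order asked, and still so for the second after the job is handed in, with the robot touching nothing.
It also fails if it takes over 35 s, if anything falls off the work surface, if the arm or the gripper's body presses on something with over 40 N, if the wrist force passes 120 N, or if a joint passes its speed limit or range.

### The arm

A 7-joint arm with a two-finger parallel gripper is mounted at the origin on the work surface. World frame = base frame: x ahead of the robot, y to its left, z up, the work surface at z = 0. Lengths are in m, angles in rad, forces in N, time in s.
With the tool pointing down it reaches from about 0.4 to 0.9 m from the base axis. Payload 5.6 kg.
Tool frame: the origin (TCP) lies midway between the tips of the shut fingers; the grasp point (between the pads) lies 19 mm behind it; z points along the fingers, y is the line along which they close (so a half turn about z gives the same grasp; the last joint's range is limited). The gripper opens to 92 mm and grips with 3 to 60 N. Pads are 20 mm wide; open, the fingers measure 128 mm over their backs; the gripper's body (75 mm by 189 mm) begins 69 mm behind the grasp point.
Start: joints at [1.158, 0.468, -0.012, 1.603, 0.006, 1.071, -0.056], TCP at [0.235, -0.606, 0.215] pointing down, gripper open.
Joint ranges: [-2.53, 2.53], [-0.31, 2.02], [-1.57, 1.55], [0.28, 2.44], [-1.29, 4.43], [0.15, 1.84], [-2.92, 2.92]. Speed limits (rad/s): [2.57, 2.57, 3.14, 3.14, 3.14, 3.14, 3.14].

### API

Orientations are given as a 3x3 rotation matrix whose columns are the frame's x, y, z axes.
In Python, from station import env, effector, solver, viewer, workorder, search_frame, tip_of gives the robot as it stands. Calls block until the motion is done:
- env.reach(position, orientation): joint-space move of the TCP to a pose.
- env.movel(position, frame=None, rate=0.15): straight line of the TCP; frame=None keeps the orientation; rate is the mean speed in m/s.
- env.goto_joints(angles): joint-space move.
- effector.release() and effector.grasp(squeeze=None): open the fingers fully, or close them until they stop; squeeze is the grip in N (None keeps the last).
- env.pause(seconds).
- solver.inverse_kinematics(position, orientation): joint angles nearest the present ones, or None.
- env.sense(): the state.
- viewer.read_camera(name): name is "scene" or "top"; returns (picture, depth): 480x640x3 uint8, red, green, blue; 480x640 float32, m along the optical axis (not along the pixel's ray), 0 where there is no reading.
- viewer.camera_info(name): a dict with "intrinsics" (3x3 intrinsics, pixels), "dist_coeffs" ([k1, k2, p1, p2, k3] as OpenCV has them; the pictures are not rectified), "eye" and "rotation" of the camera in the world. Camera axes: x right, y up, looking along -z (the intrinsics and any distortion apply to the point x, -y, -z); pixel columns grow to the right and rows downward; lengths in m; the calibration is good to about 2 mm. A picture is of the moment at which its call begins. camera_info takes no time and is no camera call.
A pose or a line that the arm cannot do raises env.PlanningError and nothing moves.
- workorder.finish_job(): hands the job in; it is judged then, once.
Trained networks look in the newest picture that a camera, given by its name, has taken for a name from the list of things; names that differ only in an ending like _2 or _b are one class to them, and where a whole thing is asked for, a point or a joint stands for the part that bears it (a point fixed in the world has none). Each returns a list of dicts, best first, with "score" (0 to 1); they miss things now and then, are a little off and sometimes report something else, mostly with a low value. They report only what shows in the picture. A call takes as long as a camera call. They do not tell look-alikes from the thing itself.
- search_frame(camera, name): "at" ([x, y, z] in m, in world coordinates, good to about 4 mm: the middle of the surface that is visible of it).
- tip_of(camera, name): "at" ([x, y, z] in m, in world coordinates, good to about 4 mm: a listed point, or the origin of a listed thing).
The state is a dict: "t": time; "joint_positions": joint angles; "joint_velocities": joint speeds; "tau": joint torques, N m; "ee_pos": TCP position; "tcp_rot": TCP orientation; "wrist_force": force on the tool from outside, world axes, zero at the start; "moment": the same for the moment, N m; "gripper_width": finger opening in m; "grasp_force": force on a finger pad.
Only numpy, scipy, OpenCV 4.12 (cv2) and the standard library are available. Lean on these libraries where they do the work, as an engineer would, in place of code of your own. Each camera call takes 0.05 s, during which the arm holds its last target. There are 200 camera calls.

## Working session

There is one attempt and no reset: what is moved stays moved. The work goes in short steps, each a Python script; the robot and the scene stay as the last script left them, time stands still between calls to the robot, and variables do not carry over. Pictures are saved under pics/ and viewed, at most 10 in all, crops included, and the job is handed in when it is done.

```bash
mkdir -p pics; ls; python3 - <<'E'
from station import env,viewer,search_frame,tip_of
import cv2
for c in ("top","scene"):
    p,d=viewer.read_camera(c); cv2.imwrite(f"pics/{c}0.png",p[:,:,::-1])
    for n in ("stop_bar","channel","duct"):
        print(c,n,[(r["at"],r["score"]) for r in search_frame(c,n)[:3]])
i=viewer.camera_info("top");print(i)
print(env.sense()["t"],env.sense()["ee_pos"],env.sense()["tcp_rot"])
E
```

```text
pics
top stop_bar [([0.4997, 0.0408, 0.0014], 0.62)]
top channel [([0.4822, 0.1482, 0.0037], 0.98)]
top duct [([0.5401, -0.0476, 0.0002], 0.95)]
scene stop_bar [([0.5579, 0.0434, 0.0016], 0.92)]
scene channel [([0.494, 0.1535, 0.0079], 0.85), ([0.5533, -0.0471, 0.0025], 0.67), ([0.5972, 0.3577, 0.009], 0.64)]
scene duct [([0.5581, -0.0477, 0.0018], 0.55)]
{'intrinsics': array([[559.74298896,   0.        , 314.11740012],
       [  0.        , 559.74298896, 230.62430458],
       [  0.        ,   0.        ,   1.        ]]), 'dist_coeffs': array([-0.12459886,  0.        ,  0.        ,  0.        ,  0.        ]), 'eye': array([0.48324266, 0.09482454, 0.91584139]), 'rotation': array([[-0.00121915,  0.99923737, -0.03902809],
       [-0.99973358, -0.00211747, -0.02298431],
       [-0.02304942,  0.03898967,  0.99897374]])}
0.4 [ 0.23485803 -0.60601189  0.21446436] [[ 9.32419846e-01  3.61376835e-01 -1.15121948e-04]
 [ 3.61376851e-01 -9.32419830e-01  1.77748361e-04]
 [-4.31078471e-05 -2.07338506e-04 -9.99999978e-01]]
```

View pics/top0.png

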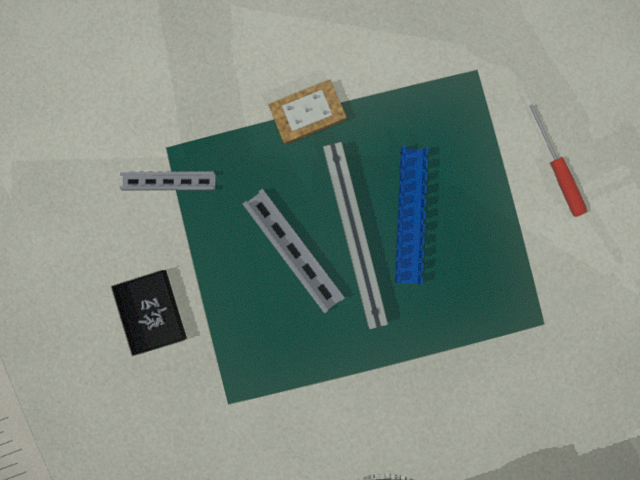

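The top view shows the channel left of the bar: its ends are at about (255,197) and (335,300). The bar runs (333,145)-(377,327), the duct is at (412,215), and the smaller look-alike at (168,181) is off the mat.

```bash
cat > h.py <<'E'
from station import env,effector,solver,viewer,workorder
import numpy as np,cv2
def world(px,z,I):
    u=cv2.undistortPoints(np.float64(px).reshape(-1,1,2),I["intrinsics"],I["dist_coeffs"]).reshape(-1,2)
    r=np.c_[u[:,0],-u[:,1],-np.ones(len(u))]@I["rotation"].T
    return I["eye"]+r*((z-I["eye"][2])/r[:,2])[:,None]
def look(seed,z,p,I):
    """long-axis rectangle of the grey component at pixel seed, on plane z"""
    a=p.astype(int); m=((np.ptp(a,axis=2)<30)&(a.min(2)>70)).astype(np.uint8)
    m=cv2.morphologyEx(m,cv2.MORPH_CLOSE,np.ones((3,3),np.uint8))
    n,l,st,c=cv2.connectedComponentsWithStats(m,connectivity=4)
    ys,xs=np.nonzero(l); k=np.argmin((xs-seed[0])**2+(ys-seed[1])**2)
    q=np.argwhere(l==l[ys[k],xs[k]])[:,::-1]
    w=world(q,z,I)[:,:2]
    b=cv2.boxPoints(cv2.minAreaRect((w*1000).astype(np.float32)))/1000
    e=[b[1]-b[0],b[2]-b[1]]; e.sort(key=np.linalg.norm)
    d=e[1]/np.linalg.norm(e[1]); d=d*np.sign(d[0])
    return b.mean(0),d,np.linalg.norm(e[1]),np.linalg.norm(e[0])
def measure(s1=(295,250),s2=(355,235),name=None):
    p,_=viewer.read_camera("top"); I=viewer.camera_info("top")
    if name: cv2.imwrite(name,p[:,:,::-1])
    out=[look(s1,.02,p,I),look(s2,.03,p,I)]
    for c,d,L,W in out: print("c",c.round(4),"ang",np.degrees(np.arctan2(d[1],d[0])).round(2),"L,W",L.round(4),W.round(4))
    (c,d,_,_),(B,x,_,_)=out; y=np.array([-x[1],x[0]])
    print("channel in bar frame",(c-B)@x,(c-B)@y,"ang",np.degrees(np.arctan2(d@y,d@x)))
    return B,x,y,c,d
E
python3 - <<'E'
from h import *
measure()
I=viewer.camera_info("top")
print(world([[405,148],[428,148],[397,283],[422,284]],.03,I))
E
```

```text
c [0.4869 0.1497] ang 36.91 L,W 0.221 0.042
c [0.5116 0.0509] ang 14.0 L,W 0.3004 0.032
channel in bar frame -5.1625073e-05 0.10180511 ang 22.900509
[[ 0.64960529 -0.03014473  0.03      ]
 [ 0.64965749 -0.06706827  0.03      ]
 [ 0.43480234 -0.01561035  0.03      ]
 [ 0.43306425 -0.0552461   0.03      ]]
```

The sizes check out: 221x42 and 300x32 mm. The channel is at (0, 0.102) in the bar frame, 22.9° askew. I'll push with the open fingers lined up along the bar, so the two contacts square the channel up.

```bash
python3 - <<'E'
from h import *
B,x,y,c,d=measure()
np.save("f.npy",np.array([B,x,y]))
best=None
P=lambda a,b,z:np.r_[B+a*x+b*y,z]
for s in (1,-1):
    t=np.r_[s*x,0]; z=np.array([0,0,-1.]); R=np.c_[np.cross(t,z),t,z]
    q=solver.inverse_kinematics(P(0,.195,.15),R)
    if q is not None:
        print(s,np.round(q,2)); k=abs(np.array(q)-env.sense()["joint_positions"]).max()
        if best is None or k<best[0]: best=(k,R)
R=best[1]; np.save("R.npy",R)
env.reach(P(0,.195,.15),R); print(env.sense()["t"])
env.movel(P(0,.195,.009),rate=.12); s=env.sense(); print(s["t"],s["ee_pos"],s["wrist_force"],s["gripper_width"])
env.movel(P(0,.115,.009),rate=.05); s=env.sense(); print(s["t"],s["ee_pos"],s["wrist_force"])
measure(name="pics/a.png")
E
```

```text
c [0.4869 0.1497] ang 36.9 L,W 0.221 0.0419
c [0.5116 0.0507] ang 14.0 L,W 0.3004 0.0319
channel in bar frame -5.570054e-05 0.10197367 ang 22.897694
1 [ 0.29  0.61 -1.1   1.92  0.65  1.01 -0.85]
-1 [ 0.4   0.79 -1.32  1.92  0.85  1.15  2.13]
3.5833
4.9083 [0.46486826 0.240254   0.00963799] [ 0.52930591 -0.18662274  0.28258987] 0.0918697757634364
6.6583 [0.48360009 0.16231506 0.00894377] [-0.14304197  0.79688233  0.78590854]
c [0.5546 0.1397] ang 21.41 L,W 0.0793 0.0194
c [0.5663 0.0648] ang 13.84 L,W 0.1875 0.0325
channel in bar frame 0.006568064 0.075557336 ang 7.5773892
```

View pics/a.png

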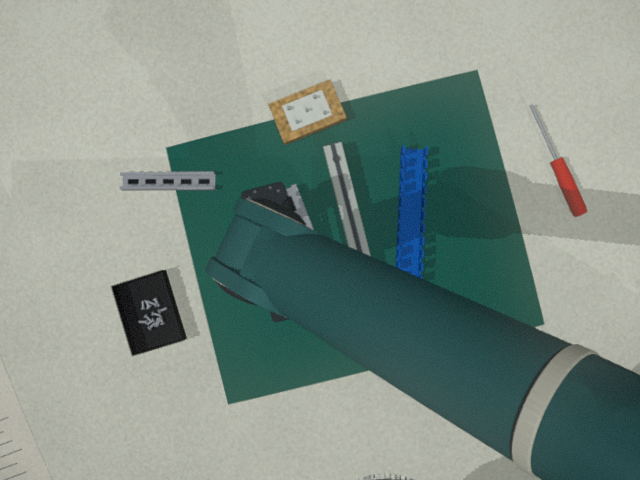

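The picture shows the channel's far end, near (300,200), turning towards the bar; the arm hides the rest. The duct is untouched and the forces are small, so I'll go on to contact with force checks.

```bash
python3 - <<'E'
from h import *
B,x,y=np.load("f.npy")
P=lambda a,b,z:np.r_[B+a*x+b*y,z]
env.movel(P(0,.072,.009),rate=.05)
b=.072
while b>.052:
    f=env.sense()["wrist_force"][:2]@y; print(round(b,4),round(f,2))
    if f>12: break
    b-=.0015; env.movel(P(0,b,.009),rate=.04)
s=env.sense(); print(s["t"],s["wrist_force"],s["moment"],(s["ee_pos"][:2]-B)@y)
env.movel(P(0,b+.05,.009),rate=.1)
env.movel(P(0,b+.05,.2),rate=.2)
q=np.array(env.sense()["joint_positions"]); q[0]+=.7; env.goto_joints(q); print(env.sense()["t"])
measure((330,250),name="pics/b.png")
E
```

```text
0.072 0.23
0.0705 1.83
0.069 1.69
0.0675 0.09
0.066 0.94
0.0645 0.65
0.063 3.07
0.0615 6.77
0.06 8.75
0.0585 11.81
0.057 15.1
10.2167 [-3.19049274 14.76843503 -1.91846882] [ 3.34114218  0.85019399 -0.42653033] 0.06333750842117247
13.2917
c [0.5069 0.0698] ang 14.01 L,W 0.3042 0.0724
c [0.5066 0.07  ] ang 14.01 L,W 0.3008 0.0716
channel in bar frame 0.00018827252 -0.00033522272 ang 5.9764157e-06
```

View pics/b.png

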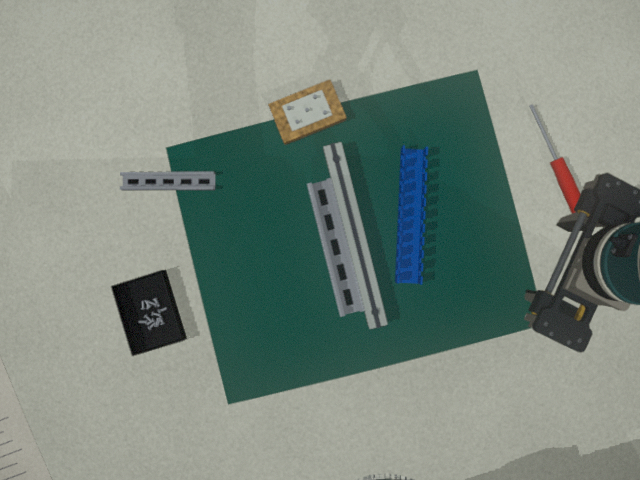

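The channel now lies along the bar's left face, from about (318,182) to (350,315), and the duct hasn't moved. I'll check that the outer edge is parallel, using the same picture.

```bash
python3 - <<'E'
from h import *
B,x,y=np.load("f.npy"); p=cv2.imread("pics/b.png")[:,:,::-1].astype(int); I=viewer.camera_info("top")
m=(np.ptp(p,axis=2)<30)&(p.min(2)>70)
e=np.array([(270+np.nonzero(m[r,270:400])[0][0],r) for r in range(188,308,4)],float)-[.5,0]
w=world(e,.02,I)[:,:2]-B; a,b=w@x,w@y
f=np.polyfit(a,b,1); print("outer edge y at +-110:",np.polyval(f,[-.11,.11]),"deg",np.degrees(f[0]),"resid",(b-np.polyval(f,a)).std())
q=np.argwhere(m[150:330,300:345])[:,::-1]+[300,150]
u=world(q,.02,I)[:,:2]-B; k=(u@y>.022)&(u@y<.06); print("x range",(u@x)[k].min(),(u@x)[k].max())
E
```

```text
outer edge y at +-110: [0.05494387 0.0553175 ] deg 0.09730547777679817 resid 0.0005044909785677944
x range -0.12141315673336184 0.09967926390896252
```

The outer edge is at 55 mm from the bar's centre line at both ends, as it should be, and parallel to 0.1°. The channel spans x from -121 to +100 mm, inside the bar's ±150.

```bash
python3 -c "
from station import workorder;print(workorder.finish_job())"
```

```text
the job is handed in; nothing more can be done
None
```

The channel lies flush and parallel (within about 0.1°) against the stop bar and inside its ends, the duct shows no movement in the pictures, and the job is handed in at about 13 s of robot time.

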